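# Square up a stack of printer build plates under an amber shield

## Task

Three bare build plates lie askew on the squaring jig: push the stack home under the amber shield, first against the two red stops, then against the green stop, so that every plate ends flush with all the stops and the three edges line up. Press until you feel the stops, but gently (never harder than 25 N), with the plates staying on the jig in their order; do not bump the shield or disturb the things lying around.

Things in the scene. Friction and masses are not known exactly. Their poses are not given: they have to be found in the camera images.
- jig: Fixed squaring jig: black base (8 mm thick, x -60..+95, y -85..+110 mm) with a white riser (top at 40 mm; x -25..+75, y -42..+80 mm). Origin: at table level under the centre of a fully home plate. x points to the red stops (forward and left of the robot), y to the green stop. Plates lie on the riser and overhang its -x and -y edges; home plates span x -35..+35, y -55..+55 mm.
- home (a point): Point on the riser's top, 40 mm above the jig's origin: where the underside centre of the lowest plate is when fully home; axes as the jig's.
- rear_stops: Two red blocks fixed on the riser, one body; origin and axes are those of the jig. The faces that plates meet are at x = +35 mm; each is 24 mm wide, centred at y = +34 and -34 mm; tops 68 mm above the table.
- side_stop: Green block fixed on the riser; origin and axes are those of the jig. Its face towards the plates is at y = +55 mm; 36 mm long in x, centred at x = 0; top 68 mm above the table.
- shield: Fixed amber clear sheet over the stops; origin and axes are those of the jig. It spans x -40..+90, y -60..+80 mm, underside 102 and top 107 mm above the table, on two 10 mm steel posts at x +80, y -50 and +68 mm. It overhangs home plates by 5 mm on the -x and -y sides: an upright gripper's body meets it before the plates are home.
- plate_low: Lowest plate, dark steel colour, 70 (x) x 110 (y) x 8 mm, about 0.16 kg, loose on the riser. Origin: centre of its underside. All three plates start 8 to 20 mm short of the stops in both directions, each turned a little.
- plate_mid: Middle plate, blue, same size, loose on the lowest. Origin: centre of its underside.
- plate_top: Top plate, bare aluminium with dark dots, same size, loose on the middle one. Origin: centre of its underside.
- resin_a: Black resin bottle, white label, 68 mm across, 170 mm tall; origin at its underside. Leave alone.
- resin_b: Black resin bottle, orange label, 68 mm across, 170 mm tall; origin at its underside. Leave alone.
- jar: Amber jar, white cap, 60 mm across, 80 mm tall; origin at its underside. Leave alone.
- bone: White printed bone model, about 52 mm across, 85 mm tall; origin at its underside. Leave alone.
- beaker: Clear cup, 70 mm across, 80 mm tall; origin at its underside. Leave alone.
- scraper: Orange-handled spatula lying flat on the table to the right; origin near its middle, long axis x. Leave alone.
- sample: Brass slug, 22 mm across, 18 mm tall, standing on the jig's black base beyond the green stop; origin at its underside. Leave alone.

How it is judged:
By the outcome, as a careful person would: the job done as asked, in the order asked, and still so for the second after the job is handed in, with the robot touching nothing.
It also fails if it takes over 58 s, if anything falls off the work surface, if the arm or the gripper's body presses on something with over 40 N, if the wrist force passes 120 N, or if a joint passes its speed limit or range.

## Robot

A 6-joint arm with a two-finger parallel gripper is mounted at the origin on the work surface. World frame = base frame: x ahead of the robot, y to its left, z up, the work surface at z = 0. Lengths are in m, angles in rad, forces in N, time in s.
With the tool pointing down it reaches from about 0.3 to 0.775 m from the base axis. Payload 14.6 kg.
Tool frame: the origin (TCP) lies midway between the tips of the shut fingers; the grasp point (between the pads) lies 19 mm behind it (ctrl.pinch_z is the z of the grasp point in the tool frame, in m); z points along the fingers, y is the line along which they close (so a half turn about z gives the same grasp; the last joint's range is limited). The gripper opens to 94 mm and grips with 3 to 60 N. Pads are 16 mm wide; open, the fingers measure 119 mm over their backs; the gripper's body (75 mm by 177 mm) begins 78 mm behind the grasp point.
Start: joints at [-0.067, 0.3, 1.521, -0, 1.321, -0.067], TCP at [0.55, -0, 0.205] pointing down, gripper open.
Joint ranges: [-3.03, 3.03], [-0.79, 2.21], [0.23, 2.52], [-1.04, 4.18], [0, 3.07], [-2.55, 2.55]. Speed limits (rad/s): [2.22, 2.22, 2.57, 3.14, 3.14, 3.14].

## Interface

Orientations are given as [roll, pitch, yaw] about the fixed x, y, z axes, in that order (R = Rz(yaw) Ry(pitch) Rx(roll)).
In Python, from station import ctrl, camera, ticket gives the robot as it stands. The module is installed in compiled form; this text tells all that it offers.
- The arm moves only by the shell command python3 -m inch 'ROWS' [FORCE]. ROWS is text: rows parted by semicolons, each of 7 numbers parted by spaces: the opening, from -1 (shut) to 1 (fully open), then the shift along the tool's x, y, z in units of 0.03 m (1.0 is 0.03 m), then the turn, a rotation vector about the tool's x, y, z in units of 10 degrees (1.0 is 10 degrees). In form: grip dx dy dz rx ry rz; .... A call has 1 to 10 rows; each row shifts and turns the commanded pose from where the row before left it, along the tool's axes as they then stand; what a row does not reach is not made up. A row lasts 1/8 s, in which the tool goes at most 62.5 mm and 10.7 degrees, less where a joint would pass 70% of its speed; a pose out of reach is approached as far as the arm can. A call with a number of a shift or a turn outside -1 to 1 is refused whole. A call with a gripper value outside its range is refused whole. The fingers move at their own pace and stop on an object; FORCE is the grip in N (left out, the last holds). Time passes only in rows, so rows that do not move let the fingers close. It gives the time, the measured TCP pose, the force, the opening and the grip force at its end, in the units of the state.
- ctrl.get_obs(): the state, without advancing time (a new reading comes with each control period).
- camera(name): name is "scene" or "side" or "wrist"; returns a dict with "img" (384x512x3 uint8, blue, green, red), "range_z" (384x512 float32, m along the optical axis (not along the pixel's ray), 0 where there is no reading), "intrinsics" (3x3 intrinsics, pixels), "view" (4x4, takes a point from world to camera coordinates). Camera axes: x right, y down, z forward; pixel columns grow to the right and rows downward; lengths in m; the calibration is good to about 2 mm. A picture is of the moment at which its call begins.
- ticket.hand_in(): hands the job in; it is judged then, once.
The state is a dict: "time_s": time; "qpos": joint angles; "joint_vel": joint speeds; "tau": joint torques, N m; "ee_pos": TCP position; "eef_rot": TCP orientation; "force": force on the tool from outside, world axes, zero at the start; "moment": the same for the moment, N m; "grip_width": finger opening in m; "grip_force": force on a finger pad.
Only numpy, scipy, OpenCV 4.12 (cv2) and the standard library are available. Lean on these libraries where they do the work, as an engineer would, in place of code of your own. Each camera call takes 0.05 s, during which the arm holds its last target. There are 200 camera calls.

## Working session

There is one attempt and no reset: what is moved stays moved. The work goes in short steps, Python scripts to look and compute and a shell command to move; the robot and the scene stay as the last step left them, time stands still between calls to the robot, and variables do not carry over. Pictures are saved under pics/ and viewed, at most 11 in all, crops included, and the job is handed in when it is done.

```bash
mkdir -p pics; ls; cat > h.py <<'E'
import numpy as np, cv2
from station import ctrl, camera, ticket
def ray(c,u,v,z):
    K=c["intrinsics"];V=c["view"];R=V[:3,:3];t=V[:3,3]
    d=R.T@np.linalg.inv(K)@np.array([u,v,1.]);o=-R.T@t
    return o+d*(z-o[2])/d[2]
def cloud(c):
    K=c["intrinsics"];V=c["view"];z=c["range_z"].astype(float)
    v,u=np.indices(z.shape);P=np.stack([(u-K[0,2])/K[0,0]*z,(v-K[1,2])/K[1,1]*z,z],-1)
    return (P-V[:3,3])@V[:3,:3]
def proj(c,p):
    q=c["view"][:3,:3]@np.array(p)+c["view"][:3,3];q=c["intrinsics"]@q;return q[:2]/q[2]
E
python3 - <<'E'
from h import *
ims=[]
for n in["scene","side","wrist"]:
    c=camera(n);cv2.imwrite(f"pics/{n}0.png",c["img"]);V=c["view"];print(n,-V[:3,:3].T@V[:3,3],V[2,:3],c["intrinsics"][0,0])
print(ctrl.get_obs(),ctrl.pinch_z)
E
```

```text
pics
scene [ 1.04688906 -0.25578539  0.89903776] [-0.46893513  0.26544574 -0.84240038] 407.4303790672992
side [-0.07724954 -0.62136624  0.69032468] [ 0.60997414  0.55610554 -0.56451588] 421.0405921316302
wrist [0.54904269 0.07141812 0.38435848] [-0.00133394 -0.24912937 -0.9684693 ] 338.8062621488937
{'time_s': 0.15, 'qpos': array([-6.65901014e-02,  3.00362932e-01,  1.52138710e+00, -1.28321227e-05,
        1.32070690e+00, -6.65898365e-02]), 'joint_vel': array([-0.0016028 , -0.00287384, -0.00217738, -0.00028472,  0.00101381,
       -0.00143378]), 'tau': array([-2.50185103e-04, -5.31960297e+01, -3.52822959e+01,  7.07691838e-02,
        2.35654798e-02, -3.66386917e-05]), 'ee_pos': array([5.49818067e-01, 1.12714592e-05, 2.05027731e-01]), 'eef_rot': array([-3.14072947e+00, -4.51064932e-05,  1.57079922e+00]), 'force': array([-0.17220605, -0.59198299, -0.38079832]), 'moment': array([0.03633106, 0.01942604, 0.04253765]), 'grip_force': 0.0, 'grip_width': 0.09418357066772436} -0.0188
```

View pics/scene0.png

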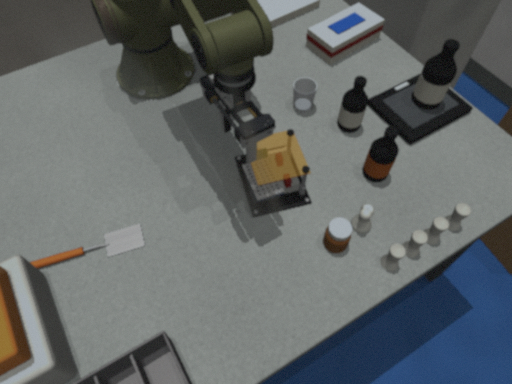

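View pics/side0.png

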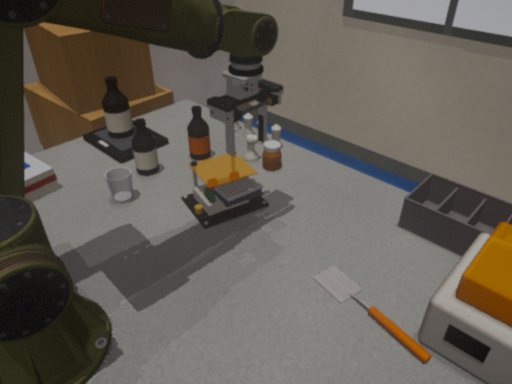

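View pics/wrist0.png

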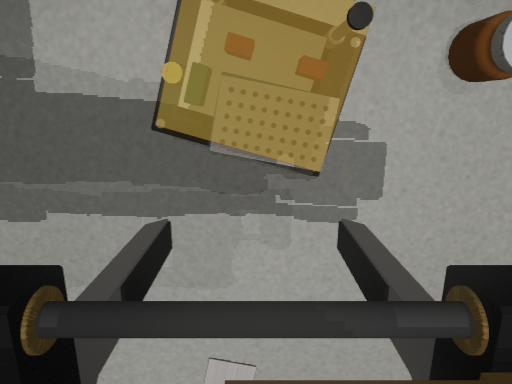

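The wrist view shows the jig at upper centre. The red stops are at (240,45) and (312,68), the green stop at (197,85), a post at (360,15) and the jar at (490,50). Jig +x is roughly world +y and jig +y roughly world -x.

I'll push with the tool nearly horizontal: the two open fingertips for x, then the side of a finger for y. Next I'll measure the jig.

```bash
python3 - <<'E'
from h import *
for n in["scene","side","wrist"]:
    c=camera(n);P=cloud(c);ok=c["range_z"]>0
    hsv=cv2.cvtColor(c["img"],cv2.COLOR_BGR2HSV)
    reg=ok&(abs(P[...,0]-.57)<.16)&(abs(P[...,1]-.14)<.14)&(P[...,2]<.13)
    h,_=np.histogram(P[...,2][reg],np.arange(-.006,.125,.004));print(n,list(zip((np.arange(-6,122,4)),h)))
    for name,lo,hi in[("red",(0,110,60),(9,255,255)),("green",(32,60,30),(85,255,255)),("amber",(12,110,90),(30,255,255))]:
        m=cv2.inRange(hsv,lo,hi)
        k,l,s,ce=cv2.connectedComponentsWithStats(m)
        for i in range(1,k):
            if s[i,4]>25 and reg[l==i].mean()>.5:
                q=P[l==i];print(name,ce[i].round(1),s[i,4],np.median(q,0).round(4),q.min(0).round(3),q.max(0).round(3))
    # dark base
    b=reg&(P[...,2]>.004)&(P[...,2]<.0125)
    k,l,s,ce=cv2.connectedComponentsWithStats(b.astype(np.uint8))
    i=1+np.argmax(s[1:,4]);r=cv2.minAreaRect(P[b][:,:2].astype(np.float32)*1000);print("base",s[i,4],r,cv2.boxPoints(r))
    sh=reg&(P[...,2]>.099)&(P[...,2]<.112)
    if sh.sum()>50:r=cv2.minAreaRect(P[sh][:,:2].astype(np.float32)*1000);print("shield",sh.sum(),r,cv2.boxPoints(r))
E
```

```text
scene [(np.int64(-6), np.int64(1763)), (np.int64(-2), np.int64(3914)), (np.int64(2), np.int64(528)), (np.int64(6), np.int64(680)), (np.int64(10), np.int64(57)), (np.int64(14), np.int64(18)), (np.int64(18), np.int64(15)), (np.int64(22), np.int64(16)), (np.int64(26), np.int64(23)), (np.int64(30), np.int64(16)), (np.int64(34), np.int64(43)), (np.int64(38), np.int64(84)), (np.int64(42), np.int64(67)), (np.int64(46), np.int64(85)), (np.int64(50), np.int64(30)), (np.int64(54), np.int64(33)), (np.int64(58), np.int64(161)), (np.int64(62), np.int64(415)), (np.int64(66), np.int64(26)), (np.int64(70), np.int64(5)), (np.int64(74), np.int64(4)), (np.int64(78), np.int64(4)), (np.int64(82), np.int64(3)), (np.int64(86), np.int64(5)), (np.int64(90), np.int64(1)), (np.int64(94), np.int64(0)), (np.int64(98), np.int64(13)), (np.int64(102), np.int64(1093)), (np.int64(106), np.int64(1053)), (np.int64(110), np.int64(58)), (np.int64(114), np.int64(9)), (np.int64(118), np.int64(0))]
red [287.6 181.1] 27 [0.6127 0.0953 0.0652] [0.594 0.078 0.045] [0.625 0.103 0.106]
amber [277.8 158.7] 2002 [0.5662 0.0967 0.1
[... 2843 characters left out ...]
.int64(102), np.int64(1354)), (np.int64(106), np.int64(25706)), (np.int64(110), np.int64(477)), (np.int64(114), np.int64(78)), (np.int64(118), np.int64(0))]
amber [262.6  75.6] 26302 [0.557  0.092  0.1072] [0.44  0.016 0.006] [0.634 0.167 0.385]
base 480 ((548.0482177734375, 86.93533325195312), (139.08676147460938, 208.1873779296875), 79.6552734375) [[ 4.3315863e+02  3.7214493e+01]
 [ 6.3796198e+02 -1.6975403e-01]
 [ 6.6293781e+02  1.3665617e+02]
 [ 4.5813446e+02  1.7404042e+02]]
shield 27121 ((553.3988647460938, 96.71046447753906), (129.80450439453125, 140.39230346679688), 74.09312438964844) [[468.10257   53.532406]
 [603.119     15.05444 ]
 [638.6952   139.88852 ]
 [503.6787   178.36649 ]]
```

```bash
python3 -m inch '0.28 -1 0 0 0 0 0.8;0.28 -1 0 0 0 0 0.79;0.28 -0.5 0 0 0 1 0;0.28 0 0 0 0 1 0;0.28 0 0 0 0 1 0;0.28 0 0 0 0 1 0' 
cat > st.py <<'E'
from h import *
from scipy.spatial.transform import Rotation as Ro
O=np.array([.5563,.0695]);A=np.radians(74.1)
J=np.array([[np.cos(A),np.sin(A)],[-np.sin(A),np.cos(A)]])
def jig(p):
    p=np.asarray(p);return np.concatenate([(p[...,:2]-O)@J.T,p[...,2:]],-1)*1000
def st():
    o=ctrl.get_obs();R=Ro.from_euler("xyz",o["eef_rot"]).as_matrix()
    JJ=np.eye(3);JJ[:2,:2]=J
    print("t",o["time_s"],"jig",jig(o["ee_pos"]).round(1),"F jig",(JJ@o["force"]).round(1),"w",round(o["grip_width"]*1000,1),"q",o["qpos"].round(2))
    print("tool axes in jig (cols)\n",(JJ@R).round(3))
if __name__=="__main__":st()
E
python3 st.py
```

```text
time_s: 1.05
ee_pos: [0.5419, -0.0746, 0.2062]
eef_rot: [3.139, -0.704, 1.294]
force: [-0.5, 0.1, -0.5]
grip_width: 0.06
grip_force: 0.0
t 1.05 jig [-142.5  -25.6  206.2] F jig [ 0.   0.5 -0.5] w 60.0 q [-0.52  0.36  1.6   0.69  1.43 -0.43]
tool axes in jig (cols)
 [[ 0.763 -0.001  0.647]
 [ 0.001 -1.    -0.002]
 [ 0.647  0.002 -0.763]]
```

```bash
python3 -m inch '0.28 0 0 0 0 1 0;0.28 0 0 0 0 1 0;0.28 0 0 0 0 1 0;0.28 0 0 0 0 0 0;0.28 0 0 0 0 0 0' ; python3 st.py
python3 - <<'E'
from st import *
c=camera("wrist");cv2.imwrite("pics/wrist1.png",c["img"])
for n in["scene","side","wrist"]:
    c=camera(n);P=jig(cloud(c));ok=c["range_z"]>0
    r=ok&(P[...,0]>-75)&(P[...,0]<40)&(P[...,1]>-95)&(P[...,1]<70)
    for nm,a,b in[("top",62,67)]:
        m=r&(P[...,2]>a)&(P[...,2]<b)
        if m.sum()>20:
            rr=cv2.minAreaRect(P[m][:,:2].astype(np.float32));print(n,nm,m.sum(),[np.round(x,1) for x in rr],P[m].min(0).round(1),P[m].max(0).round(1))
c=camera("side");P=jig(cloud(c));ok=c["range_z"]>0
# lowest arm points behind gripper
m=ok&(P[...,0]<-170)&(P[...,0]>-520)&(P[...,2]>30)&(abs(P[...,1]+25)<160)
for x in range(-520,-170,50):
    k=m&(P[...,0]>=x)&(P[...,0]<x+50)
    if k.sum()>5: print(x,k.sum(),np.percentile(P[...,2][k],[1,50,99]).round(0))
E
```

```text
time_s: 1.68
ee_pos: [0.542, -0.0741, 0.2058]
eef_rot: [3.139, -1.218, 1.296]
force: [0.5, -0.5, 0.9]
grip_width: 0.0602
grip_force: 0.0
t 1.675 jig [-142.   -25.6  205.8] F jig [-0.4 -0.6  0.9] w 60.2 q [-0.66  0.55  1.62  1.07  1.67 -0.69]
tool axes in jig (cols)
 [[ 0.346  0.     0.938]
 [ 0.001 -1.     0.   ]
 [ 0.938  0.001 -0.346]]
scene top 400 [array([ -8.5, -16.6]), array([ 88.1, 109.9]), np.float64(4.7)] [-56.1 -74.8  62. ] [37.6 36.  67. ]
side top 465 [array([-20.2,   0.5]), array([140.9,  73.3]), np.float64(86.3)] [-54.9 -69.8  62. ] [20.7 69.7 67. ]
wrist top 3572 [array([-17.8, -15. ]), array([ 67. , 110.1]), np.float64(5.3)] [-55.6 -71.9  62. ] [20.7 38.1 66.7]
-470 1394 [256. 301. 342.]
-420 6316 [275. 377. 469.]
-370 814 [272. 409. 495.]
-320 302 [222. 239. 487.]
-270 235 [212. 257. 275.]
```

View pics/wrist1.png

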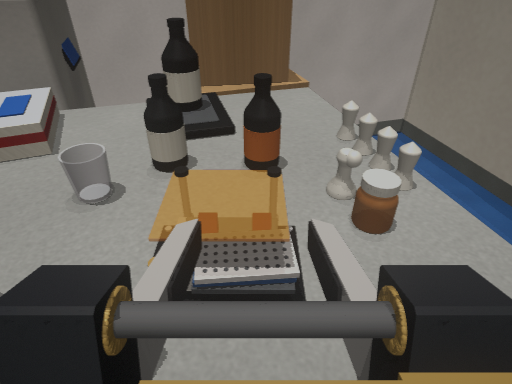

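The tilted wrist view shows the plates at (245,255) beneath the amber sheet at (225,205). The approach side is clear: the jar is at (377,205) and the cup at (87,170). I'll descend outside the jig now.

```bash
python3 -m inch '0.28 -0.8 -0.25 0.3 0 0 0;0.28 -0.8 -0.25 0.3 0 0 0;0.28 -0.8 0 0.3 0 0 0;0.28 -0.8 0 0.3 0 0 0;0.28 -0.8 0 0.29 0 0 0;0.28 -0.8 0 0.29 0 0 0;0.28 0.3 0 0.86 0 0 0;0.28 0.3 0 0.86 0 0 0;0.28 0 0 0 0 0 0;0.28 0 0 0 0 0 0' ; python3 st.py
python3 - <<'E'
from st import *
P=[]
c=camera("wrist");cv2.imwrite("pics/w2.png",c["img"][120:384,90:420].repeat(2,0).repeat(2,1));
E
```

```text
time_s: 3.18
ee_pos: [0.5426, -0.0171, 0.0514]
eef_rot: [3.139, -1.221, 1.296]
force: [-0.2, -0.6, -0.5]
grip_width: 0.0603
grip_force: 0.0
t 3.175 jig [-87.1 -10.6  51.4] F jig [-0.6 -0.  -0.5] w 60.3 q [-0.57  0.78  1.7   1.13  1.47 -0.94]
tool axes in jig (cols)
 [[ 0.343  0.     0.939]
 [ 0.001 -1.    -0.   ]
 [ 0.939  0.001 -0.343]]
```

View pics/w2.png

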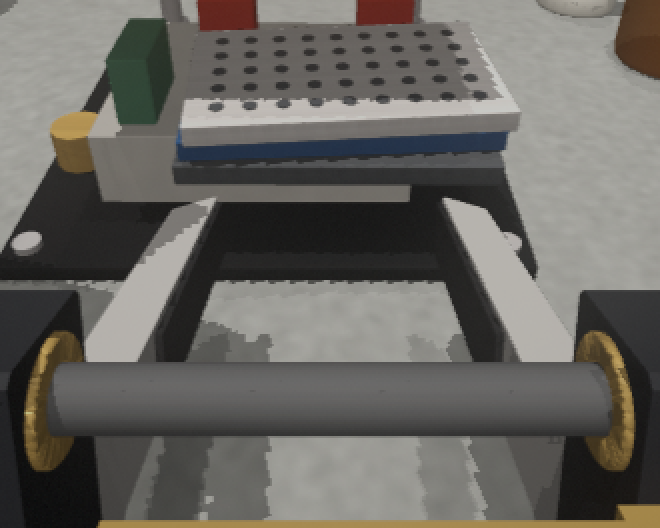

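The view shows both fingertips just short of the stack: tips at (210,205) and (450,205), plate edges at rows 110-180, with nothing in the way. I'll push forward at top-plate height.

```bash
python3 -m inch '0.28 0.05 0 0.13 0 0 0;0.28 0.05 0 0.13 0 0 0;0.28 0.05 0 0.13 0 0 0;0.28 0.05 0 0.13 0 0 0;0.28 0.05 0 0.13 0 0 0;0.28 0.04 0 0.1 0 0 0;0.28 0.04 0 0.1 0 0 0;0.28 0.04 0 0.1 0 0 0' ; python3 st.py
```

```text
time_s: 4.22
ee_pos: [0.551, 0.013, 0.0518]
eef_rot: [3.142, -1.222, 1.293]
force: [0.5, -0.3, 0.1]
grip_width: 0.06
grip_force: 0.0
t 4.225 jig [-55.8 -10.3  51.8] F jig [-0.1 -0.6  0.1] w 60.0 q [-0.52  0.77  1.72  1.17  1.43 -0.94]
tool axes in jig (cols)
 [[ 0.342 -0.     0.94 ]
 [-0.    -1.    -0.   ]
 [ 0.94   0.    -0.342]]
```

```bash
python3 -m inch '0.28 0.03 0 0.08 0 0 0;0.28 0.03 0 0.08 0 0 0;0.28 0.03 0 0.08 0 0 0;0.28 0.03 0 0.08 0 0 0;0.28 0.03 0 0.08 0 0 0;0.28 0 0 0 0 0 0' ; python3 st.py|head -1
python3 - <<'E'
from st import *
c=camera("wrist");cv2.imwrite("pics/w3.png",c["img"][100:300,90:420].repeat(2,0).repeat(2,1));
E
```

```text
time_s: 4.97
ee_pos: [0.5544, 0.0254, 0.052]
eef_rot: [3.142, -1.222, 1.294]
force: [0.1, -0.3, -0.3]
grip_width: 0.0605
grip_force: 0.1
t 4.975 jig [-43.  -10.3  52. ] F jig [-0.3 -0.2 -0.3] w 60.5 q [-0.49  0.77  1.73  1.19  1.42 -0.93]
```

View pics/w3.png

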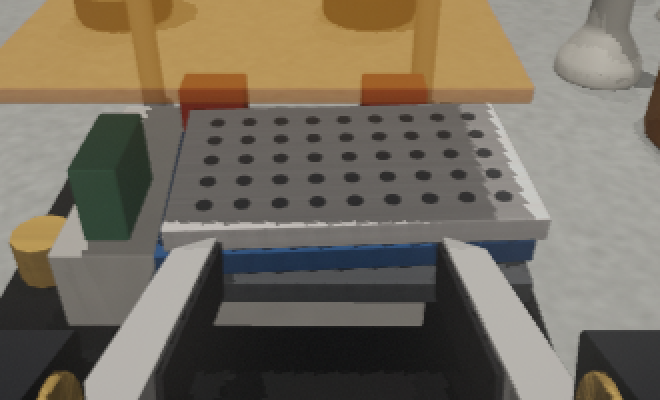

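The top plate is square against both tips and close to the red stops, with tips at (205,245) and (455,245). I'll creep the rest of the way.

```bash
python3 -m inch '0.28 0.011 0 0.031 0 0 0;0.28 0.011 0 0.031 0 0 0;0.28 0.011 0 0.031 0 0 0;0.28 0.011 0 0.031 0 0 0;0.28 0 0 0 0 0 0' ; python3 st.py|head -1
```

```text
time_s: 5.65
ee_pos: [0.5555, 0.029, 0.0519]
eef_rot: [3.141, -1.222, 1.293]
force: [-0.8, -2.8, -0.0]
grip_width: 0.0604
grip_force: 1.1
t 5.65 jig [-39.2 -10.3  51.9] F jig [-2.9  0.  -0. ] w 60.4 q [-0.49  0.77  1.73  1.2   1.41 -0.93]
```

```bash
for i in 1; do python3 -m inch '0.28 0.007 0 0.02 0 0 0;0.28 0 0 0 0 0 0'; python3 st.py|head -1; done; python3 -m inch '0.28 0.007 0 0.02 0 0 0;0.28 0 0 0 0 0 0'; python3 st.py|head -1
```

```text
time_s: 5.9
ee_pos: [0.5556, 0.0296, 0.0519]
eef_rot: [-3.142, -1.222, 1.293]
force: [-1.1, -3.0, 0.5]
grip_width: 0.0601
grip_force: 1.5
t 5.9 jig [-38.6 -10.3  51.9] F jig [-3.2  0.2  0.5] w 60.1 q [-0.49  0.77  1.73  1.2   1.41 -0.93]
time_s: 6.15
ee_pos: [0.5558, 0.0302, 0.0519]
eef_rot: [-3.142, -1.222, 1.293]
force: [-1.4, -2.7, -0.1]
grip_width: 0.0603
grip_force: 1.5
t 6.15 jig [-37.9 -10.3  51.9] F jig [-2.9  0.6 -0.1] w 60.3 q [-0.48  0.77  1.73  1.2   1.41 -0.93]
```

```bash
python3 -m inch '0.28 0.007 0 0.02 0 0 0;0.28 0 0 0 0 0 0'; python3 st.py|head -1;  python3 -m inch '0.28 0.007 0 0.02 0 0 0;0.28 0 0 0 0 0 0'; python3 st.py|head -1
```

```text
time_s: 6.4
ee_pos: [0.556, 0.0308, 0.0519]
eef_rot: [3.141, -1.222, 1.293]
force: [-1.2, -3.8, -0.0]
grip_width: 0.0601
grip_force: 1.5
t 6.4 jig [-37.3 -10.3  51.9] F jig [-4.   0.1 -0. ] w 60.1 q [-0.48  0.77  1.73  1.2   1.41 -0.93]
time_s: 6.65
ee_pos: [0.5562, 0.0314, 0.0519]
eef_rot: [-3.142, -1.222, 1.293]
force: [-1.3, -3.1, 0.8]
grip_width: 0.0602
grip_force: 1.7
t 6.65 jig [-36.7 -10.3  51.9] F jig [-3.3  0.4  0.8] w 60.2 q [-0.48  0.77  1.73  1.2   1.41 -0.93]
```

```bash
python3 -m inch '0.28 0.007 0 0.02 0 0 0;0.28 0 0 0 0 0 0'; python3 st.py|head -1
```

```text
time_s: 6.9
ee_pos: [0.5563, 0.0319, 0.0519]
eef_rot: [-3.141, -1.222, 1.293]
force: [-3.3, -6.0, 1.0]
grip_width: 0.0597
grip_force: 3.2
t 6.9 jig [-36.2 -10.3  51.9] F jig [-6.7  1.5  1. ] w 59.7 q [-0.48  0.77  1.73  1.2   1.41 -0.93]
```

```bash
python3 -m inch '0.28 0.007 0 0.02 0 0 0;0.28 0 0 0 0 0 0'; python3 st.py|head -1
```

```text
time_s: 7.15
ee_pos: [0.5564, 0.0321, 0.0518]
eef_rot: [3.142, -1.221, 1.293]
force: [-5.8, -10.0, 1.2]
grip_width: 0.06
grip_force: 5.8
t 7.15 jig [-35.9 -10.3  51.8] F jig [-11.2   2.8   1.2] w 60.0 q [-0.48  0.77  1.73  1.2   1.41 -0.93]
```

```bash
python3 -m inch '0.28 0.005 0 0.014 0 0 0;0.28 0 0 0 0 0 0'; python3 st.py|head -1
python3 - <<'E'
from st import *
c=camera("wrist");cv2.imwrite("pics/w4.png",c["img"][100:300,90:420].repeat(2,0).repeat(2,1));
E
```

```text
time_s: 7.4
ee_pos: [0.5564, 0.0323, 0.0518]
eef_rot: [-3.141, -1.221, 1.293]
force: [-8.4, -14.7, 2.1]
grip_width: 0.0601
grip_force: 7.9
t 7.4 jig [-35.8 -10.3  51.8] F jig [-16.4   4.1   2.1] w 60.1 q [-0.48  0.77  1.73  1.2   1.41 -0.93]
```

View pics/w4.png

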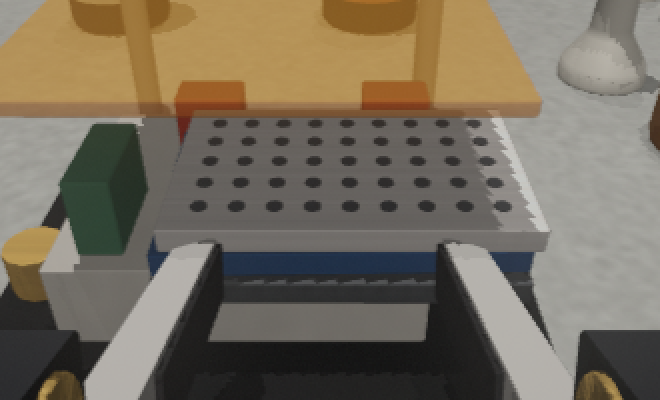

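Top plate home, 16 N felt. The blue plate peeks out slightly at (340,262). I'll back off, drop 8 mm and push the middle plate.

```bash
python3 -m inch '0.28 -0.14 0 -0.38 0 0 0;0.28 -0.24 0 0.09 0 0 0;0.28 0 0 0 0 0 0;0.28 0.04 0 0.1 0 0 0;0.28 0.04 0 0.1 0 0 0;0.28 0.023 0 0.063 0 0 0;0.28 0 0 0 0 0 0'; python3 st.py|head -1
```

```text
time_s: 8.32
ee_pos: [0.5557, 0.0297, 0.0444]
eef_rot: [3.141, -1.222, 1.294]
force: [0.7, -0.8, 0.5]
grip_width: 0.0601
grip_force: 0.2
t 8.325 jig [-38.4 -10.3  44.4] F jig [-0.5 -0.9  0.5] w 60.1 q [-0.49  0.78  1.73  1.2   1.41 -0.95]
```

```bash
python3 -m inch '0.28 0.007 0 0.02 0 0 0;0.28 0.007 0 0.02 0 0 0;0.28 0 0 0 0 0 0'; python3 st.py|head -1;  python3 -m inch '0.28 0.007 0 0.02 0 0 0;0.28 0 0 0 0 0 0'; python3 st.py|head -1
```

```text
time_s: 8.7
ee_pos: [0.556, 0.0307, 0.0443]
eef_rot: [3.141, -1.222, 1.293]
force: [-1.4, -4.0, -0.2]
grip_width: 0.06
grip_force: 1.7
t 8.7 jig [-37.4 -10.4  44.3] F jig [-4.2  0.2 -0.2] w 60.0 q [-0.48  0.78  1.73  1.2   1.41 -0.95]
time_s: 8.95
ee_pos: [0.5562, 0.0314, 0.0443]
eef_rot: [3.142, -1.222, 1.293]
force: [-1.8, -3.9, 0.7]
grip_width: 0.0604
grip_force: 2.1
t 8.95 jig [-36.7 -10.3  44.3] F jig [-4.2  0.6  0.7] w 60.4 q [-0.48  0.78  1.73  1.2   1.41 -0.95]
```

```bash
python3 -m inch '0.28 0.005 0 0.014 0 0 0;0.28 0 0 0 0 0 0'; python3 st.py|head -1
```

```text
time_s: 9.2
ee_pos: [0.5563, 0.0318, 0.0443]
eef_rot: [-3.141, -1.222, 1.293]
force: [-2.4, -6.2, 0.1]
grip_width: 0.0603
grip_force: 2.9
t 9.2 jig [-36.3 -10.3  44.3] F jig [-6.6  0.6  0.1] w 60.3 q [-0.48  0.78  1.73  1.2   1.41 -0.94]
```

```bash
python3 -m inch '0.28 0.007 0 0.018 0 0 0;0.28 0 0 0 0 0 0'; python3 st.py|head -1
```

```text
time_s: 9.45
ee_pos: [0.5563, 0.0321, 0.0443]
eef_rot: [-3.141, -1.221, 1.293]
force: [-5.8, -8.3, 1.4]
grip_width: 0.0601
grip_force: 4.8
t 9.45 jig [-36.  -10.3  44.3] F jig [-9.5  3.3  1.4] w 60.1 q [-0.48  0.78  1.73  1.2   1.41 -0.94]
```

```bash
python3 -m inch '0.28 0.004 0 0.01 0 0 0;0.28 0 0 0 0 0 0'; python3 st.py|head -1
```

```text
time_s: 9.7
ee_pos: [0.5563, 0.0322, 0.0443]
eef_rot: [-3.141, -1.221, 1.293]
force: [-6.7, -11.2, 2.0]
grip_width: 0.0602
grip_force: 6.2
t 9.7 jig [-35.8 -10.3  44.3] F jig [-12.6   3.3   2. ] w 60.2 q [-0.48  0.78  1.73  1.2   1.41 -0.94]
```

```bash
python3 -m inch '0.28 0.004 0 0.01 0 0 0;0.28 0 0 0 0 0 0;0.28 -0.14 0 -0.38 0 0 0;0.28 -0.24 0 0.09 0 0 0;0.28 0 0 0 0 0 0;0.28 0.04 0 0.1 0 0 0;0.28 0.04 0 0.1 0 0 0;0.28 0.023 0 0.063 0 0 0;0.28 0.007 0 0.02 0 0 0;0.28 0 0 0 0 0 0'; python3 st.py|head -1
```

```text
time_s: 10.95
ee_pos: [0.5558, 0.0302, 0.0368]
eef_rot: [3.141, -1.222, 1.293]
force: [-0.4, -0.0, -0.3]
grip_width: 0.0604
grip_force: 0.2
t 10.95 jig [-38.  -10.3  36.8] F jig [-0.1  0.3 -0.3] w 60.4 q [-0.48  0.8   1.72  1.2   1.4  -0.96]
```

```bash
python3 -m inch '0.28 0.007 0 0.02 0 0 0;0.28 0.007 0 0.02 0 0 0;0.28 0 0 0 0 0 0'; python3 st.py|head -1
```

```text
time_s: 11.32
ee_pos: [0.5563, 0.0312, 0.0368]
eef_rot: [3.141, -1.222, 1.294]
force: [-0.8, -3.1, 1.4]
grip_width: 0.0604
grip_force: 1.8
t 11.325 jig [-36.8 -10.4  36.8] F jig [-3.2 -0.1  1.4] w 60.4 q [-0.48  0.8   1.73  1.2   1.4  -0.96]
```

```bash
python3 -m inch '0.28 0.007 0 0.018 0 0 0;0.28 0 0 0 0 0 0'; python3 st.py|head -1
```

```text
time_s: 11.58
ee_pos: [0.5564, 0.0319, 0.0368]
eef_rot: [3.141, -1.222, 1.294]
force: [-0.9, -3.5, 1.5]
grip_width: 0.06
grip_force: 1.9
t 11.575 jig [-36.1 -10.4  36.8] F jig [-3.6 -0.1  1.5] w 60.0 q [-0.48  0.8   1.73  1.2   1.4  -0.96]
```

```bash
python3 -m inch '0.28 0.007 0 0.018 0 0 0;0.28 0 0 0 0 0 0'; python3 st.py|head -1
```

```text
time_s: 11.82
ee_pos: [0.5565, 0.0322, 0.0368]
eef_rot: [3.141, -1.221, 1.293]
force: [-2.9, -8.1, 1.4]
grip_width: 0.0601
grip_force: 4.1
t 11.825 jig [-35.9 -10.4  36.8] F jig [-8.6  0.5  1.4] w 60.1 q [-0.48  0.8   1.73  1.21  1.4  -0.96]
```

```bash
python3 -m inch '0.28 0.004 0 0.012 0 0 0;0.28 0 0 0 0 0 0'; python3 st.py|head -1
```

```text
time_s: 12.08
ee_pos: [0.5566, 0.0323, 0.0368]
eef_rot: [3.141, -1.221, 1.293]
force: [-4.7, -9.9, 2.0]
grip_width: 0.0599
grip_force: 5.8
t 12.075 jig [-35.7 -10.4  36.8] F jig [-10.8   1.8   2. ] w 59.9 q [-0.48  0.8   1.73  1.21  1.4  -0.96]
```

```bash
python3 -m inch '0.28 0.004 0 0.01 0 0 0;0.28 0 0 0 0 0 0'; python3 st.py|head -1
```

```text
time_s: 12.32
ee_pos: [0.5566, 0.0324, 0.0368]
eef_rot: [3.141, -1.221, 1.293]
force: [-6.5, -13.6, 2.9]
grip_width: 0.0603
grip_force: 7.2
t 12.325 jig [-35.6 -10.5  36.8] F jig [-14.9   2.6   2.9] w 60.3 q [-0.48  0.8   1.73  1.21  1.4  -0.96]
```

All three plates are at the red stops. I'll withdraw, close the fingers and move round to the -y side, checking the jar clearance first.

```bash
python3 -m inch '0 -0.23 0 -0.63 0 0 0;-1 -0.23 0 -0.63 0 0 0;-1 0.22 0.8 -0.08 0 0 0;-1 0 0.8 0 0 0 0;-1 0 0.8 0 0 0 0;-1 0 0.8 0 0 0 0;-1 0 0 0 0 0 0;-1 0 0 0 0 0 0'; python3 st.py
python3 - <<'E'
from st import *
c=camera("wrist");P=jig(cloud(c));ok=c["range_z"]>0
cv2.imwrite("pics/w5.png",c["img"])
m=ok&(P[...,0]>-120)&(P[...,0]<130)&(P[...,1]<-90)&(P[...,2]>12)&(P[...,2]<150)
print("near objs",P[m].min(0),P[m].max(0))
m=ok&(P[...,0]>-60)&(P[...,0]<60)&(P[...,1]<60)&(P[...,1]>-90)&(P[...,2]>62)&(P[...,2]<66)
r=cv2.minAreaRect(P[m][:,:2].astype(np.float32));print(r,P[m].min(0),P[m].max(0))
E
```

```text
time_s: 13.32
ee_pos: [0.6371, -0.0322, 0.0434]
eef_rot: [-3.139, -1.222, 1.29]
force: [-0.2, 0.7, 0.3]
grip_width: 0.0005
grip_force: 0.0
t 13.325 jig [ -75.6 -105.6   43.4] F jig [0.7 0.4 0.3] w 0.5 q [-0.51  0.92  1.42  1.16  1.49 -0.8 ]
tool axes in jig (cols)
 [[ 0.342 -0.     0.94 ]
 [-0.001 -1.     0.   ]
 [ 0.94  -0.001 -0.342]]
near objs [-119.98929989 -230.56333947   12.00826622] [129.93916168 -92.58896701  81.06987633]
((6.471153259277344, -5.530303955078125), (85.44361877441406, 131.1229248046875), 0.07814168184995651) [-36.22960035 -71.09312933  62.00849436] [49.2481642  59.9989146  65.99296745]
```

View pics/w5.png

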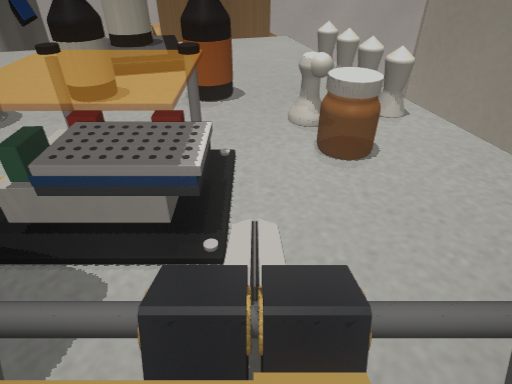

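The plates are squared in x, with the corner at (205,155). The path along their right side at about (235,200) is clear and the jar (347,115) is farther off. I'll slide in alongside.

```bash
python3 -m inch '-1 0.27 0 0.735 0 0 0;-1 0.27 0 0.735 0 0 0;-1 0.27 0 0.735 0 0 0;-1 0.26 0 0.735 0 0 0;-1 0 -0.07 0 0 0 0;-1 0 -0.07 0 0 0 0;-1 0 -0.07 0 0 0 0;-1 0 -0.07 0 0 0 0;-1 0 0 0 0 0 0'; python3 st.py
```

```text
time_s: 14.5
ee_pos: [0.6555, 0.0604, 0.0438]
eef_rot: [-3.141, -1.222, 1.292]
force: [-0.3, 0.1, -0.2]
grip_width: 0.0005
grip_force: 0.0
t 14.5 jig [ 18.4 -97.9  43.8] F jig [ 0.   0.3 -0.2] w 0.5 q [-0.36  0.9   1.48  1.26  1.38 -0.79]
tool axes in jig (cols)
 [[ 0.342 -0.001  0.94 ]
 [-0.    -1.    -0.001]
 [ 0.94  -0.    -0.342]]
```

```bash
python3 -m inch '-1 0 -0.08 0 0 0 0;-1 0 -0.08 0 0 0 0;-1 0 -0.08 0 0 0 0;-1 0 -0.08 0 0 0 0;-1 0 -0.08 0 0 0 0;-1 0 -0.08 0 0 0 0;-1 0 -0.08 0 0 0 0;-1 0 -0.08 0 0 0 0;-1 0 0 0 0 0 0'; python3 st.py|head -1
```

```text
time_s: 15.62
ee_pos: [0.637, 0.0661, 0.0438]
eef_rot: [-3.141, -1.222, 1.293]
force: [0.5, 0.5, -0.4]
grip_width: 0.0008
grip_force: 0.0
t 15.625 jig [ 18.8 -78.6  43.8] F jig [ 0.7 -0.3 -0.4] w 0.8 q [-0.37  0.87  1.54  1.27  1.37 -0.82]
```

```bash
python3 -m inch '-1 0 -0.05 0 0 0 0;-1 0 -0.05 0 0 0 0;-1 0 -0.05 0 0 0 0;-1 0 -0.05 0 0 0 0;-1 0 0 0 0 0 0'; python3 st.py|head -1
```

```text
time_s: 16.25
ee_pos: [0.6312, 0.0677, 0.0438]
eef_rot: [-3.141, -1.222, 1.293]
force: [-0.3, -0.9, 0.9]
grip_width: 0.0003
grip_force: 0.3
t 16.25 jig [ 18.8 -72.5  43.8] F jig [-1.   0.1  0.9] w 0.3 q [-0.37  0.86  1.56  1.27  1.37 -0.83]
```

```bash
python3 - <<'E'
from st import *
c=camera("wrist");cv2.imwrite("pics/w6.png",c["img"][90:330,:].repeat(1,0))
E
```

```text
(no output)
```

View pics/w6.png

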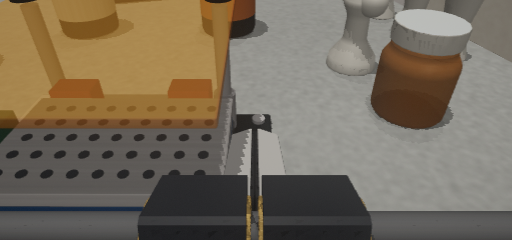

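The finger runs alongside the stack at (240,155) with a sliver of gap. I'll keep creeping.

```bash
python3 -m inch '-1 0 -0.035 0 0 0 0;-1 0 -0.035 0 0 0 0;-1 0 -0.035 0 0 0 0;-1 0 0 0 0 0 0'; python3 st.py|head -1
```

```text
time_s: 16.8
ee_pos: [0.6282, 0.0686, 0.0438]
eef_rot: [-3.141, -1.222, 1.293]
force: [0.9, -1.5, -0.3]
grip_width: 0.0005
grip_force: 0.5
t 16.8 jig [ 18.8 -69.4  43.8] F jig [-1.2 -1.2 -0.3] w 0.5 q [-0.37  0.85  1.57  1.27  1.37 -0.84]
```

```bash
python3 -m inch '-1 0 -0.035 0 0 0 0;-1 0 -0.035 0 0 0 0;-1 0 0 0 0 0 0'; python3 st.py|head -1
```

```text
time_s: 17.18
ee_pos: [0.6268, 0.0687, 0.0439]
eef_rot: [3.139, -1.221, 1.295]
force: [6.6, -2.2, -1.4]
grip_width: 0.0006
grip_force: 3.2
t 17.175 jig [ 18.6 -68.   43.9] F jig [-0.3 -7.  -1.4] w 0.6 q [-0.37  0.85  1.57  1.27  1.37 -0.84]
```

```bash
python3 -m inch '-1 0 -0.015 0 0 0 0;-1 0 0 0 0 0 0'; python3 st.py
```

```text
time_s: 17.42
ee_pos: [0.6267, 0.0686, 0.044]
eef_rot: [3.137, -1.221, 1.296]
force: [8.5, -3.8, -2.6]
grip_width: 0.0004
grip_force: 4.7
t 17.425 jig [ 18.5 -68.   44. ] F jig [-1.3 -9.2 -2.6] w 0.4 q [-0.37  0.85  1.57  1.27  1.37 -0.84]
tool axes in jig (cols)
 [[ 0.343 -0.002  0.94 ]
 [ 0.001 -1.    -0.002]
 [ 0.94   0.002 -0.343]]
```

```bash
python3 -m inch '-1 0 -0.012 0 0 0 0;-1 0 0 0 0 0 0'; python3 st.py
python3 - <<'E'
from st import *
for n in("wrist","side","scene"):
    c=camera(n);P=jig(cloud(c));ok=c["range_z"]>0
    for y0 in(0,):
        m=ok&(P[...,0]>-60)&(P[...,0]<30)&(P[...,1]<53)&(P[...,1]>-67)&(P[...,2]>60)&(P[...,2]<66)
        print(n,m.sum(),P[m].min(0).round(1),P[m].max(0).round(1))
E
```

```text
time_s: 17.68
ee_pos: [0.6267, 0.0685, 0.0441]
eef_rot: [3.135, -1.221, 1.297]
force: [11.0, -4.9, -1.8]
grip_width: 0.0005
grip_force: 5.8
t 17.675 jig [ 18.4 -68.   44.1] F jig [ -1.8 -11.9  -1.8] w 0.5 q [-0.37  0.85  1.57  1.27  1.37 -0.84]
tool axes in jig (cols)
 [[ 0.343 -0.003  0.939]
 [ 0.001 -1.    -0.003]
 [ 0.939  0.002 -0.343]]
wrist 14919 [-36.3 -66.6  60. ] [ 8.5 53.  66. ]
side 334 [-36.3 -50.7  60.1] [15.8 52.8 65.8]
scene 228 [-37.6 -67.   60.1] [30.  51.6 65.9]
```

```bash
python3 -m inch '-1 0 -0.015 0 0 0 0;-1 0 0 0 0 0 0'; python3 st.py|head -1
```

```text
time_s: 18.08
ee_pos: [0.6267, 0.0684, 0.0443]
eef_rot: [3.133, -1.221, 1.298]
force: [12.9, -4.9, -1.4]
grip_width: 0.0004
grip_force: 7.1
t 18.075 jig [ 18.2 -68.   44.3] F jig [ -1.2 -13.8  -1.4] w 0.4 q [-0.37  0.85  1.57  1.27  1.36 -0.84]
```

```bash
python3 -m inch '-1 0 -0.005 0 0 0 0;-1 0 0 0 0 0 0;-1 0 0.15 0 0 0 0;-1 0 0.5 0 0 0 0;-1 0 0.5 0 0 0 0;-1 -0.27 0 -0.735 0 0 0;-1 -0.27 0 -0.735 0 0 0;-1 -0.27 0 -0.735 0 0 0;-1 -0.27 0 -0.735 0 0 0;-1 0 0 0 0 0 0'; python3 st.py|head -1
python3 - <<'E'
from st import *
c=camera("wrist");cv2.imwrite("pics/w7.png",cv2.resize(c["img"][90:290,0:260],None,fx=3,fy=3))
P=jig(cloud(c));ok=c["range_z"]>0
m=ok&(P[...,0]>-60)&(P[...,0]<20)&(P[...,1]<53)&(P[...,1]>-90)
for a,b in((40,47),(49,55),(57,62),(62.5,66)):
    k=m&(P[...,2]>a)&(P[...,2]<b);print(a,k.sum(),np.percentile(P[k],[1,99],axis=0).round(1))
E
```

```text
time_s: 19.32
ee_pos: [0.6323, -0.0322, 0.0435]
eef_rot: [3.141, -1.222, 1.292]
force: [0.0, 0.2, -0.1]
grip_width: 0.0006
grip_force: 0.0
t 19.325 jig [ -77.  -101.    43.5] F jig [ 0.2  0.  -0.1] w 0.6 q [-0.52  0.91  1.44  1.16  1.49 -0.8 ]
40 1306 [[-36.1 -55.1  40.9]
 [ 10.9  51.8  46.9]]
49 1346 [[-36.2 -55.1  49.2]
 [ 12.1  51.6  55. ]]
57 1196 [[-36.4 -55.1  57.1]
 [ 12.3  52.2  62. ]]
62.5 6066 [[-35.8 -54.5  62.8]
 [ 19.2  51.9  65.4]]
```

View pics/w7.png

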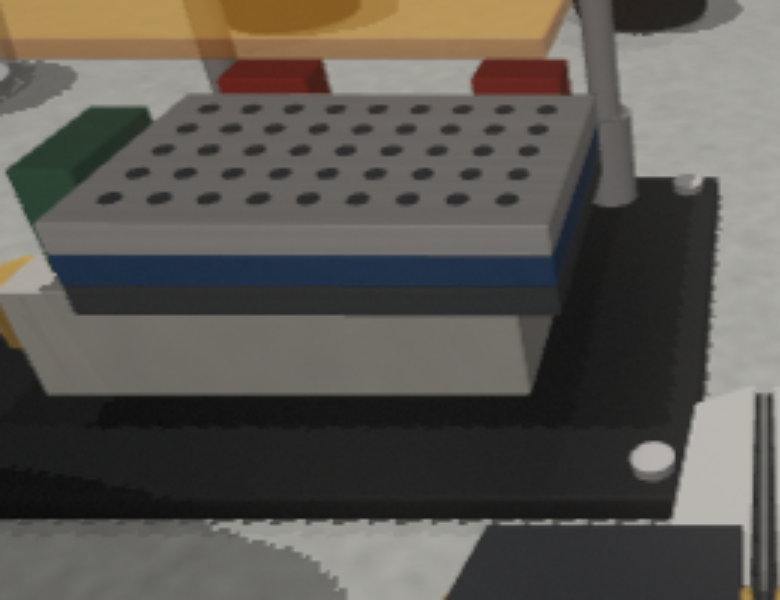

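The three edges line up flush, with the right corner at (550,220) and (560,310). I'll do one numeric check for residual turn before handing in.

```bash
python3 - <<'E'
from st import *
P=np.concatenate([(lambda c:jig(cloud(c))[c["range_z"]>0])(camera("wrist")) for _ in range(3)])
for a,b in((41,47),(49,55),(57,62)):
    f=P[(P[:,2]>a)&(P[:,2]<b)&(P[:,0]<-33)&(P[:,0]>-40)&(abs(P[:,1])<50)]
    print("low/mid/top front face slope,off",np.polyfit(f[:,1],f[:,0],1).round(4),len(f))
    g=P[(P[:,2]>a)&(P[:,2]<b)&(P[:,1]<-53)&(P[:,1]>-58)&(abs(P[:,0])<30)]
    print("  side face y",np.polyfit(g[:,0],g[:,1],1).round(4),len(g))
r=P[(P[:,2]>65.8)&(P[:,2]<70)&(P[:,0]>28)&(P[:,0]<65)&(abs(P[:,1])<50)]
for s in(1,-1):
    q=r[r[:,1]*s>10];print("red front",np.percentile(q[:,0],[1,3,50]).round(1),len(q))
t=P[(P[:,2]>62)&(P[:,2]<65.5)&(abs(P[:,1])<20)];print("top plate rear",np.percentile(t[t[:,0]<42][:,0],[98,99.5]).round(1))
E
```

```text
low/mid/top front face slope,off [ 4.40000e-03 -3.47875e+01] 3243
  side face y [-5.30000e-03 -5.49321e+01] 333
low/mid/top front face slope,off [ 5.50000e-03 -3.48707e+01] 3488
  side face y [-6.60000e-03 -5.49756e+01] 355
low/mid/top front face slope,off [ 8.20000e-03 -3.50314e+01] 3049
  side face y [-9.10000e-03 -5.50379e+01] 320
red front [34.1 34.4 38.8] 900
red front [34.  34.4 38.5] 873
top plate rear [32.5 34.2]
```

```bash
cat > chk.py <<'E'
from st import *
P=np.concatenate([(lambda c:jig(cloud(c))[c["range_z"]>0])(camera("wrist")) for _ in range(3)])
def fit(n,m,i,j):
    f=P[m]; 
    if len(f)<50: return print(n,"few")
    p=np.polyfit(f[:,i],f[:,j],1)
    for _ in range(3):
        r=f[:,j]-np.polyval(p,f[:,i]);k=abs(r)<1.2;p=np.polyfit(f[k,i],f[k,j],1)
    print(n,p.round(4),k.sum())
x,y,z=P.T
for n,a,b in(("low",41.5,47),("mid",49,55),("top",57,62)):
    fit(n+" front",(z>a)&(z<b)&(x<-31)&(x>-40)&(abs(y)<50),1,0)
    fit(n+" side",(z>a)&(z<b)&(y<-52)&(y>-58)&(abs(x)<30),0,1)
fit("riser front",(z>14)&(z<36)&(x<-21)&(x>-30)&(y>-38)&(y<70),1,0)
fit("riser side",(z>14)&(z<36)&(y<-38)&(y>-46)&(x>-20)&(x<60),0,1)
E
python3 chk.py
```

```text
low front [ 4.600e-03 -3.478e+01] 2949
low side [-5.20000e-03 -5.49435e+01] 328
mid front [ 5.40000e-03 -3.48616e+01] 3379
mid side [-6.60000e-03 -5.49608e+01] 362
top front [ 8.50000e-03 -3.50191e+01] 2986
top side [-9.30000e-03 -5.50307e+01] 309
riser front [ 8.00000e-04 -2.45967e+01] 9368
riser side [-3.30000e-03 -4.18999e+01] 218
```

The plates are home but turned by about 0.2-0.4° relative to the riser: the y push acted behind the green stop's centre. I'll re-square against the red stops, then press green again with the tip leading.

```bash
python3 -m inch '-1 0.27 -0.8 -0.1 0 0 0;-1 0 -0.8 0 0 0 0;-1 0 -0.8 0 0 0 0;0.28 0 -0.85 0 0 0 0;0.28 0.19 0 0.5 0 0 0;0.28 0.19 0 0.5 0 0 0;0.28 0.03 0 0.1 0 0 0;0.28 0 0 0 0 0 0'; python3 st.py
```

```text
time_s: 20.68
ee_pos: [0.5485, 0.0306, 0.0524]
eef_rot: [3.141, -1.222, 1.295]
force: [-0.1, 0.3, -0.4]
grip_width: 0.0473
grip_force: 0.0
t 20.675 jig [-39.6  -3.2  52.4] F jig [ 0.3  0.2 -0.4] w 47.3 q [-0.49  0.76  1.75  1.19  1.41 -0.94]
tool axes in jig (cols)
 [[ 0.342  0.001  0.94 ]
 [ 0.001 -1.     0.001]
 [ 0.94   0.    -0.342]]
```

```bash
python3 -m inch '0.28 0.011 0 0.031 0 0 0;0.28 0.011 0 0.031 0 0 0;0.28 0.011 0 0.031 0 0 0;0.28 0.007 0 0.018 0 0 0;0.28 0 0 0 0 0 0'; python3 st.py|head -1
```

```text
time_s: 21.3
ee_pos: [0.5493, 0.0335, 0.0524]
eef_rot: [3.141, -1.222, 1.293]
force: [0.4, -0.6, 0.8]
grip_width: 0.0603
grip_force: 0.4
t 21.3 jig [-36.5  -3.1  52.4] F jig [-0.4 -0.5  0.8] w 60.3 q [-0.48  0.76  1.75  1.2   1.41 -0.94]
```

```bash
python3 -m inch '0.28 0.007 0 0.018 0 0 0;0.28 0 0 0 0 0 0'; python3 st.py|head -1
```

```text
time_s: 21.55
ee_pos: [0.5495, 0.0339, 0.0524]
eef_rot: [3.141, -1.221, 1.293]
force: [-0.7, -3.9, -0.7]
grip_width: 0.0603
grip_force: 2.1
t 21.55 jig [-36.1  -3.2  52.4] F jig [-3.9 -0.4 -0.7] w 60.3 q [-0.48  0.76  1.75  1.2   1.41 -0.94]
```

```bash
python3 -m inch '0.28 0.004 0 0.012 0 0 0;0.28 0 0 0 0 0 0'; python3 st.py|head -1
```

```text
time_s: 21.8
ee_pos: [0.5496, 0.0341, 0.0524]
eef_rot: [3.141, -1.221, 1.293]
force: [-2.2, -7.5, -0.3]
grip_width: 0.0603
grip_force: 3.7
t 21.8 jig [-35.9  -3.2  52.4] F jig [-7.8  0.1 -0.3] w 60.3 q [-0.48  0.76  1.75  1.2   1.41 -0.94]
```

```bash
python3 -m inch '0.28 0.006 0 0.016 0 0 0;0.28 0 0 0 0 0 0'; python3 st.py|head -1
```

```text
time_s: 22.05
ee_pos: [0.5497, 0.0343, 0.0524]
eef_rot: [3.141, -1.221, 1.293]
force: [-3.7, -11.0, 0.0]
grip_width: 0.0599
grip_force: 5.9
t 22.05 jig [-35.7  -3.3  52.4] F jig [-11.6   0.5   0. ] w 59.9 q [-0.48  0.76  1.75  1.2   1.41 -0.94]
```

```bash
python3 -m inch '0.28 -0.07 0 -0.19 0 0 0;0.28 -0.24 0 0.09 0 0 0;0.28 0 0 0 0 0 0;0.28 0.032 0 0.08 0 0 0;0.28 0.028 0 0.08 0 0 0;0.28 0 0 0 0 0 0'; python3 st.py|head -1
```

```text
time_s: 22.8
ee_pos: [0.5495, 0.034, 0.0448]
eef_rot: [3.14, -1.221, 1.294]
force: [-2.1, -5.1, -0.5]
grip_width: 0.0601
grip_force: 2.8
t 22.8 jig [-36.   -3.2  44.8] F jig [-5.5  0.6 -0.5] w 60.1 q [-0.48  0.77  1.75  1.2   1.4  -0.96]
```

```bash
python3 -m inch '0.28 0.007 0 0.018 0 0 0;0.28 0 0 0 0 0 0'; python3 st.py|head -1
```

```text
time_s: 23.05
ee_pos: [0.5496, 0.0342, 0.0448]
eef_rot: [3.14, -1.221, 1.294]
force: [-3.8, -9.2, 0.0]
grip_width: 0.0601
grip_force: 5.0
t 23.05 jig [-35.8  -3.3  44.8] F jig [-9.9  1.1  0. ] w 60.1 q [-0.48  0.77  1.75  1.2   1.4  -0.96]
```

```bash
python3 -m inch '0.28 0.005 0 0.012 0 0 0;0.28 0 0 0 0 0 0;0.28 -0.07 0 -0.19 0 0 0;0.28 -0.24 0 0.09 0 0 0;0.28 0 0 0 0 0 0;0.28 0.032 0 0.08 0 0 0;0.28 0.028 0 0.08 0 0 0;0.28 0 0 0 0 0 0'; python3 st.py|head -1
```

```text
time_s: 24.05
ee_pos: [0.5496, 0.0341, 0.0371]
eef_rot: [3.14, -1.221, 1.294]
force: [-3.0, -6.6, -1.2]
grip_width: 0.0602
grip_force: 3.2
t 24.05 jig [-35.9  -3.2  37.1] F jig [-7.2  1.1 -1.2] w 60.2 q [-0.48  0.79  1.75  1.2   1.4  -0.97]
```

```bash
python3 -m inch '0.28 0.007 0 0.018 0 0 0;0.28 0 0 0 0 0 0'; python3 st.py|head -1
```

```text
time_s: 24.3
ee_pos: [0.5497, 0.0342, 0.0371]
eef_rot: [3.14, -1.221, 1.294]
force: [-3.2, -9.5, 0.1]
grip_width: 0.0602
grip_force: 5.4
t 24.3 jig [-35.7  -3.3  37.1] F jig [-10.    0.5   0.1] w 60.2 q [-0.48  0.79  1.75  1.2   1.4  -0.97]
```

```bash
python3 -m inch '0.28 0.005 0 0.012 0 0 0;0.28 0 0 0 0 0 0'; python3 st.py|head -1
```

```text
time_s: 24.55
ee_pos: [0.5497, 0.0344, 0.0371]
eef_rot: [3.14, -1.221, 1.294]
force: [-6.4, -12.8, -0.0]
grip_width: 0.06
grip_force: 7.2
t 24.55 jig [-35.6  -3.3  37.1] F jig [-14.    2.6  -0. ] w 60.0 q [-0.48  0.79  1.75  1.21  1.4  -0.97]
```

```bash
python3 -m inch '0 -0.23 0 -0.63 0 0 0;-1 -0.23 0 -0.63 0 0 0;-1 0.47 0.8 -0.17 0 0 0;-1 0 0.8 0 0 0 0;-1 0 0.8 0 0 0 0;-1 0 0.8 0 0 0 0;-1 0 0 0 0.14 0 -0.05;-1 0 0 0 0 0 0;-1 0 0 0 0 0 0'; python3 st.py;python3 chk.py
```

```text
time_s: 25.68
ee_pos: [0.6304, -0.0298, 0.052]
eef_rot: [-3.139, -1.222, 1.317]
force: [-0.1, 0.5, 0.1]
grip_width: 0.0006
grip_force: 0.0
t 25.675 jig [-75.2 -98.4  52. ] F jig [0.4 0.2 0.1] w 0.6 q [-0.51  0.91  1.43  1.14  1.51 -0.79]
tool axes in jig (cols)
 [[ 0.342  0.026  0.939]
 [ 0.008 -1.     0.024]
 [ 0.94  -0.001 -0.342]]
low front [ 9.00000e-04 -3.45745e+01] 2688
low side [-1.40000e-03 -5.49634e+01] 305
mid front [ 4.00000e-04 -3.46208e+01] 3088
mid side [-8.00000e-04 -5.49714e+01] 336
top front [-4.00000e-04 -3.46561e+01] 2687
top side [-1.30000e-03 -5.49178e+01] 294
riser front [ 6.00000e-04 -2.45769e+01] 8482
riser side [-5.10000e-03 -4.19057e+01] 187
```

Squared now: all slopes are about 0, and the faces sit at -35.0 and -55.0 relative to the riser. A final gentle press towards green, tip leading near x≈+8.

```bash
python3 -m inch '-1 0.237 0 0.65 0 0 0;-1 0.237 0 0.65 0 0 0;-1 0.237 0 0.65 0 0 0;-1 0.237 0 0.65 0 0 0;-1 0 -0.25 0 0 0 0;-1 0 -0.25 0 0 0 0;-1 0 -0.25 0 0 0 0;-1 0 0 0 0 0 0'; python3 st.py|head -1
```

```text
time_s: 26.82
ee_pos: [0.6295, 0.0558, 0.0522]
eef_rot: [-3.14, -1.222, 1.317]
force: [-0.0, 0.1, 0.3]
grip_width: 0.0004
grip_force: 0.0
t 26.825 jig [  6.9 -74.2  52.2] F jig [0.1 0.1 0.3] w 0.4 q [-0.39  0.86  1.53  1.23  1.41 -0.81]
```

```bash
python3 -m inch '-1 0 -0.05 0 0 0 0;-1 0 -0.05 0 0 0 0;-1 0 -0.05 0 0 0 0;-1 0 -0.03 0 0 0 0;-1 0 0 0 0 0 0'; python3 st.py|head -1
```

```text
time_s: 27.45
ee_pos: [0.6246, 0.0576, 0.0522]
eef_rot: [-3.141, -1.222, 1.319]
force: [-0.1, -0.0, -0.7]
grip_width: 0.0001
grip_force: 0.0
t 27.45 jig [  7.3 -69.   52.2] F jig [-0.1  0.1 -0.7] w 0.1 q [-0.39  0.85  1.55  1.24  1.4  -0.82]
```

```bash
python3 -m inch '-1 0 -0.02 0 0 0 0;-1 0 0 0 0 0 0'; python3 st.py|head -1;
```

```text
time_s: 27.7
ee_pos: [0.6241, 0.0577, 0.0521]
eef_rot: [-3.141, -1.222, 1.319]
force: [-0.5, -0.2, -0.5]
grip_width: 0.0006
grip_force: 0.0
t 27.7 jig [  7.3 -68.4  52.1] F jig [-0.3  0.4 -0.5] w 0.6 q [-0.39  0.85  1.55  1.24  1.4  -0.82]
```

```bash
python3 -m inch '-1 0 -0.02 0 0 0 0;-1 0 0 0 0 0 0'; python3 st.py|head -1;
```

```text
time_s: 27.95
ee_pos: [0.6235, 0.0579, 0.0521]
eef_rot: [-3.141, -1.222, 1.319]
force: [0.2, -0.0, 0.2]
grip_width: 0.0002
grip_force: 0.0
t 27.95 jig [  7.2 -67.8  52.1] F jig [ 0.  -0.2  0.2] w 0.2 q [-0.39  0.85  1.55  1.24  1.4  -0.82]
```

```bash
python3 -m inch '-1 0 -0.02 0 0 0 0;-1 0 0 0 0 0 0'; python3 st.py|head -1;
```

```text
time_s: 28.2
ee_pos: [0.6232, 0.0579, 0.0522]
eef_rot: [3.141, -1.222, 1.32]
force: [4.0, 0.1, -1.0]
grip_width: 0.0006
grip_force: 1.6
t 28.2 jig [  7.1 -67.5  52.2] F jig [ 1.2 -3.8 -1. ] w 0.6 q [-0.39  0.85  1.55  1.24  1.4  -0.83]
```

```bash
python3 -m inch '-1 0 -0.02 0 0 0 0;-1 0 0 0 0 0 0'; python3 st.py|head -1;
```

```text
time_s: 28.45
ee_pos: [0.6231, 0.0577, 0.0523]
eef_rot: [3.138, -1.221, 1.321]
force: [8.0, -1.1, -1.8]
grip_width: 0.0003
grip_force: 3.7
t 28.45 jig [  7.  -67.5  52.3] F jig [ 1.2 -8.  -1.8] w 0.3 q [-0.39  0.84  1.56  1.24  1.4  -0.83]
```

```bash
python3 -m inch '-1 0 -0.02 0 0 0 0;-1 0 0 0 0 0 0'; python3 st.py|head -1;
```

```text
time_s: 28.7
ee_pos: [0.623, 0.0576, 0.0525]
eef_rot: [3.136, -1.221, 1.322]
force: [10.8, -2.8, -1.5]
grip_width: 0.0005
grip_force: 5.4
t 28.7 jig [  6.9 -67.4  52.5] F jig [  0.3 -11.1  -1.5] w 0.5 q [-0.39  0.84  1.56  1.24  1.4  -0.83]
```

```bash
python3 -m inch '-1 0 0.02 0 0 0 0;-1 0 0.1 0 0 0 0;-1 0 0.5 0 0 0 0;-1 0 0.5 0 0 0 0;-1 -0.237 0 -0.65 0 0 0;-1 -0.237 0 -0.65 0 0 0;-1 -0.237 0 -0.65 0 0 0;-1 -0.237 0 -0.65 0 0 0;-1 0 0 0 0 0 0'; python3 st.py|head -1; python3 chk.py
python3 - <<'E'
from h import *
c=camera("side");cv2.imwrite("pics/s8.png",cv2.resize(c["img"][60:260,60:340],None,fx=2.8,fy=2.8))
E
```

```text
time_s: 29.82
ee_pos: [0.6335, -0.0323, 0.0521]
eef_rot: [3.142, -1.222, 1.317]
force: [0.0, 0.9, -0.4]
grip_width: 0.0005
grip_force: 0.0
t 29.825 jig [ -76.8 -102.2   52.1] F jig [ 0.8  0.2 -0.4] w 0.5 q [-0.51  0.91  1.41  1.14  1.51 -0.79]
low front [ 1.30000e-03 -3.46091e+01] 2692
low side [-1.70000e-03 -5.49599e+01] 321
mid front [ 3.50000e-03 -3.47504e+01] 3085
mid side [-4.30000e-03 -5.49176e+01] 372
top front [ 2.80000e-03 -3.47534e+01] 2716
top side [-3.20000e-03 -5.49198e+01] 318
riser front [ 5.00000e-04 -2.45753e+01] 8415
riser side [-2.00000e-03 -4.18908e+01] 192
```

View pics/s8.png

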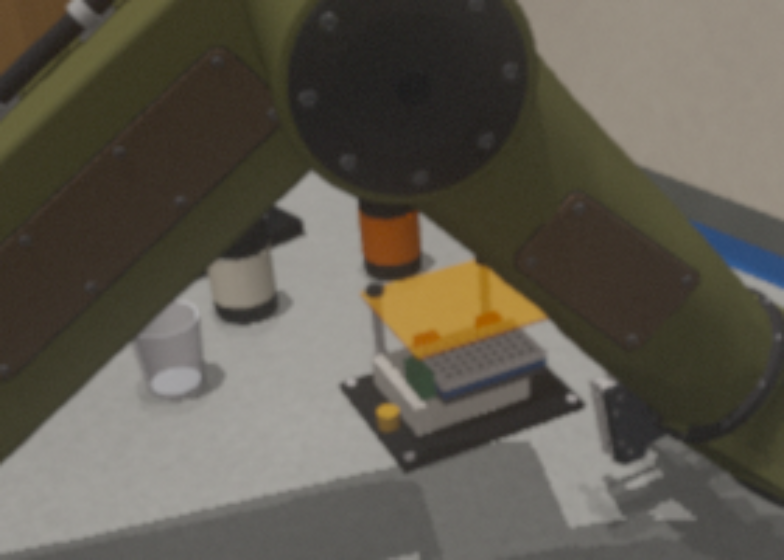

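The y press drags the edge back by about 0.1 mm (a turn of about 0.15°) through finger friction. The previous x touch-up left y unchanged, so I'll finish with one more light x touch.

```bash
python3 -m inch '-1 0 -0.8 0 -0.14 0 0.05;-1 0 -0.8 0 0 0 0;-1 0 -0.8 0 0 0 0;0.28 0 -0.85 0 0 0 0;0.28 0.19 0 0.5 0 0 0;0.28 0.19 0 0.5 0 0 0;0.28 0.06 0 0.16 0 0 0;0.28 0 0 0 0 0 0;0.28 0 0 0 0 0 0'; python3 st.py
```

```text
time_s: 31.15
ee_pos: [0.55, 0.0313, 0.0526]
eef_rot: [3.141, -1.222, 1.294]
force: [0.1, 0.8, -0.3]
grip_width: 0.0572
grip_force: 0.0
t 31.15 jig [-38.5  -4.4  52.6] F jig [ 0.8  0.1 -0.3] w 57.2 q [-0.49  0.76  1.75  1.2   1.41 -0.94]
tool axes in jig (cols)
 [[ 0.342 -0.     0.94 ]
 [ 0.    -1.    -0.   ]
 [ 0.94   0.    -0.342]]
```

```bash
python3 -m inch '0.28 0.011 0 0.031 0 0 0;0.28 0.011 0 0.031 0 0 0;0.28 0.011 0 0.028 0 0 0;0.28 0 0 0 0 0 0'; python3 st.py|head -1
```

```text
time_s: 31.65
ee_pos: [0.5507, 0.0338, 0.0526]
eef_rot: [3.141, -1.221, 1.293]
force: [-2.2, -6.1, -0.7]
grip_width: 0.06
grip_force: 3.3
t 31.65 jig [-35.9  -4.4  52.6] F jig [-6.5  0.5 -0.7] w 60.0 q [-0.48  0.76  1.75  1.2   1.41 -0.94]
```

```bash
python3 -m inch '0.28 0.006 0 0.016 0 0 0;0.28 0 0 0 0 0 0'; python3 st.py|head -1
```

```text
time_s: 31.9
ee_pos: [0.5508, 0.0339, 0.0525]
eef_rot: [3.141, -1.221, 1.293]
force: [-5.2, -9.4, 1.7]
grip_width: 0.06
grip_force: 5.4
t 31.9 jig [-35.7  -4.5  52.5] F jig [-10.4   2.4   1.7] w 60.0 q [-0.48  0.76  1.75  1.2   1.41 -0.94]
```

```bash
python3 -m inch '0.28 -0.07 0 -0.19 0 0 0;0.28 -0.24 0 0.09 0 0 0;0.28 0 0 0 0 0 0;0.28 0.032 0 0.08 0 0 0;0.28 0.032 0 0.085 0 0 0;0.28 0 0 0 0 0 0'; python3 st.py|head -1
```

```text
time_s: 32.65
ee_pos: [0.5507, 0.0338, 0.045]
eef_rot: [3.14, -1.221, 1.294]
force: [-2.9, -6.5, -0.2]
grip_width: 0.0602
grip_force: 3.7
t 32.65 jig [-35.9  -4.4  45. ] F jig [-7.   1.  -0.2] w 60.2 q [-0.48  0.77  1.75  1.2   1.4  -0.95]
```

```bash
python3 -m inch '0.28 -0.07 0 -0.19 0 0 0;0.28 -0.24 0 0.09 0 0 0;0.28 0 0 0 0 0 0;0.28 0.036 0 0.09 0 0 0;0.28 0.033 0 0.09 0 0 0;0.28 0 0 0 0 0 0'; python3 st.py|head -1
```

```text
time_s: 33.4
ee_pos: [0.5507, 0.0337, 0.0374]
eef_rot: [3.14, -1.221, 1.294]
force: [-1.4, -5.5, 0.4]
grip_width: 0.0604
grip_force: 2.9
t 33.4 jig [-36.   -4.4  37.4] F jig [-5.7 -0.1  0.4] w 60.4 q [-0.48  0.79  1.74  1.2   1.4  -0.97]
```

```bash
python3 -m inch '0.28 -0.23 0 -0.63 0 0 0;-1 -0.23 0 -0.63 0 0 0;-1 0.47 0.8 -0.17 0 0 0;-1 0 0.8 0 0 0 0;-1 0 0.8 0 0 0 0;-1 0 0.8 0 0 0 0;-1 0 0 0 0 0 0;-1 0 0 0 0 0 0'; python3 st.py|head -1;python3 chk.py
```

```text
time_s: 34.4
ee_pos: [0.6311, -0.0317, 0.052]
eef_rot: [-3.139, -1.222, 1.29]
force: [0.1, -0.3, 0.4]
grip_width: 0.0006
grip_force: 0.0
t 34.4 jig [-76.8 -99.6  52. ] F jig [-0.2 -0.2  0.4] w 0.6 q [-0.52  0.9   1.44  1.16  1.49 -0.79]
low front [-3.00000e-04 -3.45999e+01] 2708
low side [-1.50000e-03 -5.49633e+01] 289
mid front [ 4.00000e-04 -3.46262e+01] 3120
mid side [-1.3000e-03 -5.4904e+01] 317
top front [ 1.60000e-03 -3.46551e+01] 2759
top side [-1.50000e-03 -5.49425e+01] 269
riser front [ 5.00000e-04 -2.45847e+01] 8692
riser side [-8.00000e-04 -4.18799e+01] 179
```

```bash
python3 -c "
from station import ticket
print(ticket.hand_in())"
```

```text
the job is handed in; nothing more can be done
None
```

The job is handed in at 34 s: by the last depth check all three plates are flush with the red and green stops to within about 0.1 mm and 0.1°, red pressed first, then green, with a light red re-press after each green press to take out a slight turn; the highest force I read was about 17 N, and the robot ended clear of everything.

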